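# Take the spent bayonet filter cartridge off the vacuum-line mount

## Task

Take the spent filter cartridge off its mount: push the orange release button fully down (it stays down), turn the cartridge about a quarter turn anticlockwise (seen from above) by its blue grip bar until you feel it come up against its stop, without forcing it, and lift it off. Then stand it upright in the steel tray, setting it down without dropping it, and leave the glassware, the bottle and the tape roll where they are.

Things in the scene. Friction and masses are not known exactly. Their poses are not given: they have to be found in the camera images.
- cartridge: Loose filter cartridge, 0.2 to 0.45 kg, 121 mm tall: white round body, 60 mm diameter, with blue bands, up to a shoulder 85 mm above its underside; on top a blue grip bar. Two blue lugs near the foot along +x and -x (in line with the bar), 84 mm across the tips, 20 mm wide, 6 to 14 mm above the underside. Origin: centre of the flat underside (radius 30 mm), z up.
- grip_bar (a point): Point on the cartridge's axis inside the grip bar, 106 mm above the underside, 15 mm below the bar's top; axes as the cartridge. The bar is upright, 54 mm long along x, 22 mm thick along y, 36 mm high (85 to 121 mm above the underside).
- mount: Fixed filter mount: grey drum, 108 mm diameter (foot 120), 30 mm high, on it an aluminium bayonet ring (104 mm outside, top 54 mm above the table); along its -y a grey tower 52 x 52 mm, 95 mm from the drum's axis, 90 mm high, with the release button; a brass nipple along +x reaches 82 mm out. Origin: drum's axis at table height, z up.
- seat (a point): Centre of the drum's floor, 30 mm above the table; axes as the mount. The locked cartridge stands here, its x along the mount's x, with 2 mm play sideways and upward. A quarter turn is only nominal: the angle of the ring's stop is not told (71 to 109 degrees anticlockwise of locked), so feel for it.
- ring_top (a point): Centre of the bayonet ring's top face, 54 mm above the table (axes do not tell the gaps). Two lips inside the ring hold the lugs down except at two opposite gaps, 63 degrees wide. The cartridge lifts out freely when at the stop or up to about 8 degrees short of it. The stop is hard: over about 2.5 N m of twist against it counts as forcing.
- button_top (a point): Centre of the top face of the orange round release button (30 mm diameter), on top of the release tower, 102 mm above the table when up; it moves with the button.
- release (a joint): How far the release button is pushed down: 0 up, 0.009 m fully down. It slides stiffly (about 3 N), stops hard at the bottom and stays where it is left. Its lock pin blocks the lug until the button is at least 6 mm down.
- tray: Fixed shallow open steel tray, 180 mm (its x) by 150 mm (its y), 22 mm high, walls and floor 4 mm thick. Origin: centre of the underside, at table height.
- tray_in (a point): Centre of the tray's inner floor, 4 mm above the table; axes as the tray.
- beaker: Glass beaker, 70 mm diameter, 92 mm tall, behind the mount; leave alone. Origin: centre of its underside.
- petri_dish: Petri dish, 70 mm diameter, 16 mm high, behind the mount; leave alone. Origin: centre of its underside.
- spare_bottle: White sample bottle, 48 mm diameter, 112 mm tall, left of the mount; leave alone. Origin: centre of its underside.
- tape_roll: Roll of tan tape lying flat, 68 mm diameter, 19 mm high, behind the tray; leave alone. Origin: centre of its underside.

How it is judged:
By the outcome, as a careful person would: the job done as asked, in the order asked, and still so for the second after the job is handed in, with the robot touching nothing.
It also fails if it takes over 72 s, if anything falls off the work surface, if the arm or the gripper's body presses on something with over 40 N, if the wrist force passes 120 N, or if a joint passes its speed limit or range.

## Robot

A 6-joint arm with a two-finger parallel gripper is mounted at the origin on a cart in front of the work surface, level with it; the furniture and walls round the work are solid. World frame = base frame: x ahead of the robot, y to its left, z up, the work surface at z = 0. Lengths are in m, angles in rad, forces in N, time in s.
With the tool pointing down it reaches from about 0.375 to 0.75 m from the base axis. Payload 9 kg.
Tool frame: the origin (TCP) lies midway between the tips of the shut fingers; the grasp point (between the pads) lies ctrl.hold_point_z behind it (ctrl.hold_point_z is the distance from the TCP to the grasp point, in m); z points along the fingers, y is the direction in which the jaws open and shut (so a half turn about z gives the same grasp; the last joint's range is limited). The gripper opens to 85 mm and grips with 20 to 120 N. Pads are 22 mm wide; open, the fingers measure 114 mm over their backs; the gripper's body (76 mm by 85 mm) begins 54 mm behind the grasp point. The pads swing forward as they close: fully open they stand 13 mm farther back than shut.
Start: joints at [-1.543, 0.104, 0.097, 1.564, 0, 1.353], TCP at [0.146, -0.582, 0.231] pointing down, gripper open.
Joint ranges: [-2.99, 2.99], [-0.84, 1.86], [-1.1, 1.16], [-1.84, 2.11], [-1.51, 1.56], [-3.14, 3.14]. Speed limits (rad/s): [2.22, 2.22, 2.57, 3.14, 3.14, 3.14].

## Interface

Orientations are given as a unit quaternion [w, x, y, z].
In Python, from rig import ctrl gives the robot as it stands. The module is installed in compiled form; this text tells all that it offers.
- The arm moves only by the shell command python3 -m handwheel 'ROWS' [FORCE]. ROWS is JSON, a list of rows, each a list of 7 numbers: the turn, a rotation vector about the tool's x, y, z in units of 45 degrees (1.0 is 45 degrees), then the shift along the tool's x, y, z in units of 600 mm (1.0 is 600 mm), then the closure, from -1 (fully open) to 1 (shut). In form: [[ax, ay, az, x, y, z, hand], ...]. A call has exactly 10 rows; each row is the pose to reach, as a shift and turn from the pose commanded when the call began, along the tool's axes at that moment; what a row does not reach only later rows make up. A row lasts 1/10 s, in which the tool goes at most 50 mm and 8.59 degrees, less where a joint would pass 70% of its speed; a pose out of reach is approached as far as the arm can. A call with a number of a shift or a turn outside -1 to 1 is refused whole. A call with a gripper value outside its range is refused whole. The fingers move at their own pace and stop on an object; FORCE is the grip in N (left out, the last holds). Time passes only in rows, so rows that repeat a pose let the fingers close, or fill a call up. It gives the time, the measured TCP pose, the force and the opening at its end, in the units of the state.
- ctrl.read_state(): the state, without advancing time (a new reading comes with each control period).
- ctrl.capture(name): name is "scene" or "side" or "wrist"; returns a dict with "pixels" (384x512x3 uint8, blue, green, red), "depth" (384x512 float32, m along the optical axis (not along the pixel's ray), 0 where there is no reading), "camera_matrix" (3x3 intrinsics, pixels), "R" (3x3) and "t" (3): a world point X has camera coordinates R X + t. Camera axes: x right, y down, z forward; pixel columns grow to the right and rows downward; lengths in m; the calibration is good to about 2 mm. A picture is of the moment at which its call begins.
- ctrl.close_job(): hands the job in, once; it reports no verdict.
The state is a dict: "time_s": time; "joints": joint angles; "joint_vel": joint speeds; "joint_torque": joint torques, N m; "ee_pos": TCP position; "orientation": TCP orientation; "force": force on the tool from outside, world axes, zero at the start; "moment": the same for the moment, N m; "width": finger opening in m.
Only numpy, scipy, OpenCV 4.12 (cv2) and the standard library are available. Lean on these libraries where they do the work, as an engineer would, in place of code of your own. Each camera call takes 0.05 s, during which the arm holds its last target.

## Working session

There is one attempt and no reset: what is moved stays moved. The work goes in short steps, Python scripts to look and compute and a shell command to move; the robot and the scene stay as the last step left them, time stands still between calls to the robot, and variables do not carry over. Pictures are saved under pics/ and viewed, and the job is handed in when it is done.

```bash
mkdir -p pics; ls
python3 - <<'E'
from rig import ctrl
import cv2
s=ctrl.read_state(); print(s, ctrl.hold_point_z)
for n in ["scene","side","wrist"]:
    c=ctrl.capture(n); cv2.imwrite(f"pics/{n}0.png",c["pixels"]); print(n,c["camera_matrix"],c["R"],c["t"])
E
```

```text
pics
{'time_s': 0.0, 'joints': array([-1.54270700e+00,  1.04726496e-01,  9.64575451e-02,  1.56391755e+00,
        1.20835902e-05,  1.35311706e+00]), 'joint_vel': array([ 0.00056402, -0.00020762,  0.00025099, -0.00053534,  0.00078673,
       -0.0008435 ]), 'joint_torque': array([-5.23960250e-05, -5.56934524e+01,  5.03645182e+01,  1.71501719e-02,
       -4.19066373e-04,  4.98113593e-06]), 'ee_pos': array([ 0.14599614, -0.58161011,  0.23049996]), 'orientation': array([-6.91393842e-04,  9.92458982e-01,  1.22575222e-01,  7.18067265e-05]), 'force': array([ 0.42945748, -0.14335325, -0.0537261 ]), 'moment': array([-0.00651616, -0.02082227, -0.02663151]), 'width': 0.0855384506664823} 0.0187
scene [[443.15458725   0.         255.06672127]
 [  0.         443.15458725 187.69339811]
 [  0.           0.           1.        ]] [[ 0.72002313 -0.69391946  0.00651727]
 [-0.50106967 -0.52637033 -0.68692319]
 [ 0.48009987  0.49133497 -0.7267008 ]] [-0.470676    0.28717984  1.25013707]
side [[475.83168521   0.         253.58944289]
 [  0.         475.83168521 190.74675066]
 [  0.           0.           1.        ]] [[-0.36975838  0.92911804 -0.00429034]
 [ 0.83397701  0.32985274 -0.44235678]
 [-0.40958649 -0.16714317 -0.8968289 ]] [ 0.31867223 -0.38013502  1.65529486]
wrist [[282.81542953   0.         256.368569  ]
 [  0.         282.81542953 190.66194834]
 [  0.           0.           1.        ]] [[ 0.24249662 -0.97015149 -0.00121163]
 [-0.93450746 -0.23392218  0.26828384]
 [-0.2605594  -0.06392565 -0.96333915]] [-0.59996977 -0.03366624  0.37842543]
```

View pics/scene0.png

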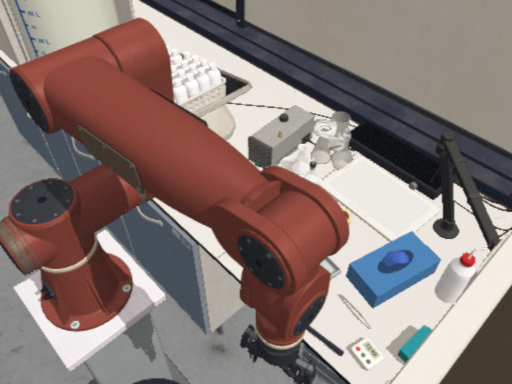

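View pics/side0.png

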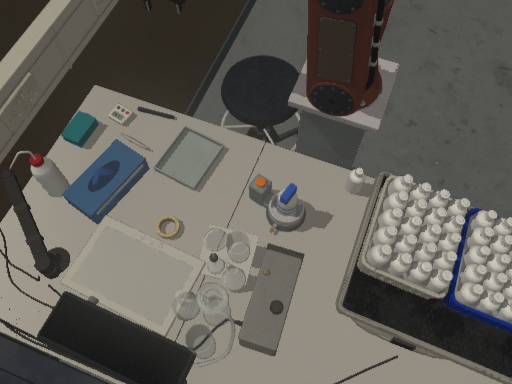

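View pics/wrist0.png

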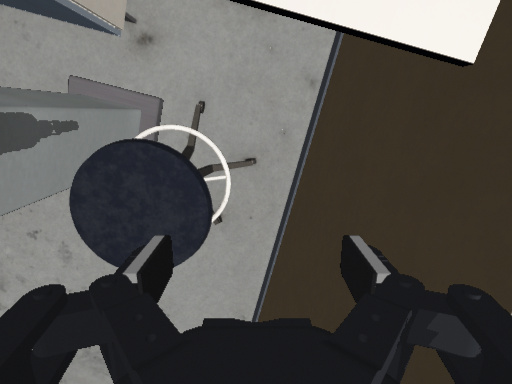

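The side view shows the mount at about (286,212), the button at (261,183), the grip bar at (289,193) and the tray at (190,157). I'll enlarge it.

```bash
cat > h.py <<'E'
import numpy as np, cv2
from rig import ctrl
def back(c,u,v,d=None,z=None):
    K=c["camera_matrix"];R=c["R"];t=c["t"]
    r=np.linalg.solve(K,[u,v,1.0]); o=-R.T@t; w=R.T@r
    if d is not None: return o+w*d
    return o+w*(z-o[2])/w[2]
def cloud(c):
    K=c["camera_matrix"];R=c["R"];t=c["t"];d=c["depth"]
    v,u=np.mgrid[:384,:512]
    p=np.stack([(u-K[0,2])/K[0,0]*d,(v-K[1,2])/K[1,1]*d,d],-1)
    return (p-t)@R
def proj(c,X):
    p=c["camera_matrix"]@(c["R"]@np.asarray(X)+c["t"]); return p[:2]/p[2]
def crop(c,u0,v0,w,h,s,fn):
    cv2.imwrite(fn,cv2.resize(c["pixels"][v0:v0+h,u0:u0+w],None,fx=s,fy=s,interpolation=cv2.INTER_CUBIC))
E
python3 - <<'E'
from h import *
c=ctrl.capture("side")
crop(c,140,110,200,150,4,"pics/s1.png")
P=cloud(c)
for u,v in [(261,183),(289,193),(286,190),(190,157),(286,225),(262,183),(355,175),(168,227)]: print(u,v,P[v,u].round(4))
np.save("side.npy",P)
E
```

```text
261 183 [ 0.5257 -0.1104  0.0998]
289 193 [ 0.5526 -0.0188  0.1546]
286 190 [ 0.545  -0.0299  0.1505]
190 157 [ 0.4771 -0.3711  0.0065]
286 225 [ 0.593  -0.0052  0.0291]
262 183 [ 0.5252 -0.1075  0.1011]
355 175 [0.3957 0.1337 0.0904]
168 227 [ 0.7172 -0.3316  0.0018]
```

View pics/s1.png

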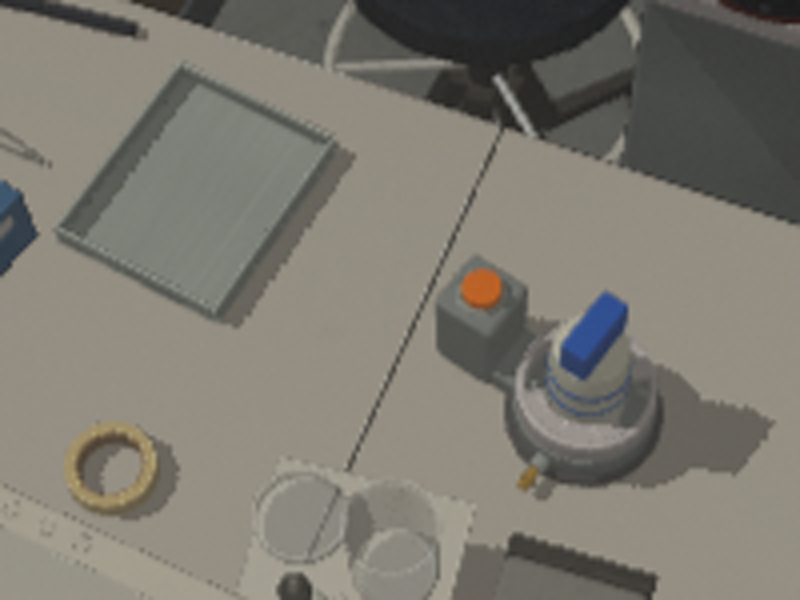

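Run:
```python
from h import *
c=ctrl.capture("side"); P=cloud(c)
# corner picks from crop (4x): u=140+x/4, v=110+y/4 (cubic resize offset -0.375 px)
f=lambda x,y:(140+(x+.5)/4-.5,110+(y+.5)/4-.5)
hsv=cv2.cvtColor(c["pixels"],cv2.COLOR_BGR2HSV)
print("tray rim z=.022",[back(c,*f(*q),z=.022)[:2].round(4) for q in [(184,66),(334,140),(216,317),(58,233)]])
m=(hsv[...,0]<18)&(hsv[...,1]>170); m[:, :250]=0;m[:,275:]=0;m[:170]=0;m[200:]=0
v,u=np.nonzero(m);print("btn",u.mean(),v.mean(),len(u),back(c,u.mean(),v.mean(),z=.102).round(4),np.median(P[v,u],0).round(4))
for s in ["side"]:
  m=(hsv[...,0]>100)&(hsv[...,0]<130)&(hsv[...,1]>120);m[:, :270]=0;m[:,305:]=0;m[:180]=0;m[206:]=0
  v,u=np.nonzero(m);q=P[v,u];k=(q[:,2]>.143)&(q[:,2]<.165)
  print(len(u),k.sum(),np.median(q[k],0),[back(c,*f(*p),z=.151)[:2].round(4) for p in [(606,292),(628,307),(583,357),(561,345)]])
  crop(c,255,165,60,70,8,"pics/s2.png")
  r=cv2.minAreaRect(q[k][:,:2].astype(np.float32)*1000);print(r)
# ring top pixels: fit circle
sub=P[180:235,260:315].reshape(-1,3);k=(abs(sub[:,2]-.054)<.004);s=sub[k]
print(k.sum(),cv2.minEnclosingCircle((s[:,:2]*1000).astype(np.float32)))
```

```text
tray rim z=.022 [array([ 0.3845, -0.4281]), array([ 0.4044, -0.2865]), array([ 0.5823, -0.3076]), array([ 0.5612, -0.4528])]
btn 260.12857142857143 181.84285714285716 70 [ 0.5242 -0.1137  0.102 ] [ 0.5237 -0.1131  0.1005]
168 138 [ 0.54842975 -0.02228122  0.15071307] [array([ 0.5187, -0.0245]), array([ 0.5241, -0.0066]), array([ 0.5711, -0.0223]), array([ 0.5682, -0.0393])]
((547.1062622070312, -22.722198486328125), (21.97956085205078, 51.51861572265625), 75.18914031982422)
325 ((545.1475219726562, -37.50165939331055), 65.4827880859375)
```

View pics/s2.png

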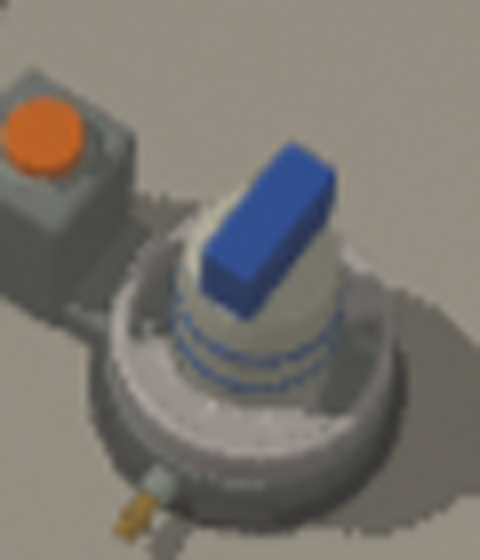

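```bash
cat >> h.py <<'E'
from scipy.spatial.transform import Rotation as Ro
def tgt(xyz,yaw_deg=None,s=None):
    """print rows units to reach xyz with tool straight down, tool-x yaw"""
    s=s or ctrl.read_state(); q=s["orientation"]; R=Ro.from_quat(np.r_[q[1:],q[0]])
    d=R.inv().apply(np.asarray(xyz)-s["ee_pos"])
    x=R.as_matrix()[:,0]; yaw=np.degrees(np.arctan2(x[1],x[0]))
    rv=np.zeros(3)
    if yaw_deg is not None:
        a=np.radians(yaw_deg); X=np.array([np.cos(a),np.sin(a),0]); Z=np.array([0,0,-1.]); 
        T=Ro.from_matrix(np.stack([X,np.cross(Z,X),Z],1)); rv=(R.inv()*T).as_rotvec(degrees=True)/45
    print("yaw %.2f pos %s t %.2f j6 %.2f F %s M %s w %.4f"%(yaw,s["ee_pos"].round(4),s["time_s"],s["joints"][5],s["force"].round(1),s["moment"].round(2),s["width"]))
    print("turn",rv.round(4),"shift",(d/0.6).round(4))
E
python3 - <<'E'
from h import *
tgt([.48,-.11,.28],75.5)
E
```

```text
yaw 14.08 pos [ 0.146  -0.5818  0.231 ] t 0.25 j6 1.35 F [ 0.3 -0.2  0.6] M [-0.04 -0.01  0.02] w 0.0855
turn [-6.0000e-04 -5.0000e-04 -1.3648e+00] shift [ 0.7313 -0.6273 -0.0813]
```

```bash
python3 -m handwheel '[[0,0,-0.1,0.06,-0.05,-0.02,-1],[0,0,-0.2,0.12,-0.1,-0.04,-1],[0,0,-0.3,0.18,-0.15,-0.06,-1],[0,0,-0.4,0.24,-0.2,-0.08,-1],[0,0,-0.5,0.3,-0.25,-0.08,-1],[0,0,-0.6,0.36,-0.31,-0.08,-1],[0,0,-0.7,0.42,-0.36,-0.08,-1],[0,0,-0.8,0.48,-0.41,-0.08,-1],[0,0,-0.9,0.54,-0.46,-0.08,-1],[0,0,-1,0.6,-0.51,-0.08,-1]]'
python3 - <<'E'
from h import *
tgt([.48,-.11,.28],75.5)
E
```

```text
time_s: 1.25
ee_pos: [0.4215, -0.1958, 0.2795]
orientation: [0.0, 0.869, 0.494, 0.0]
force: [1.2, -0.5, 0.8]
width: 0.0853
yaw 59.26 pos [ 0.4215 -0.1958  0.2795] t 1.25 j6 1.39 F [ 1.2 -0.5  0.8] M [-0.06 -0.05  0.04] w 0.0853
turn [ 0.0008  0.0004 -0.361 ] shift [ 0.1728  0.0106 -0.0009]
```

```bash
python3 -m handwheel '[[0,0,-0.1,0.06,0.002,0,-1],[0,0,-0.2,0.12,0.005,0,-1],[0,0,-0.3,0.17,0.01,0,-1],[0,0,-0.36,0.173,0.01,0,-1],[0,0,-0.36,0.173,0.01,0,-1],[0,0,-0.36,0.173,0.01,0,-1],[0,0,-0.36,0.173,0.01,0,-1],[0,0,-0.36,0.173,0.01,0,-1],[0,0,-0.36,0.173,0.01,0,-1],[0,0,-0.36,0.173,0.01,0,-1]]'
python3 - <<'E'
from h import *
tgt([.48,-.11,.28],75.5)
for n in ["wrist","scene","side"]:
    c=ctrl.capture(n); cv2.imwrite(f"pics/{n}1.png",c["pixels"])
    np.savez(f"{n}1.npz",**c)
E
```

```text
time_s: 2.25
ee_pos: [0.4791, -0.1119, 0.2793]
orientation: [0.0, 0.792, 0.61, -0.0]
force: [-0.2, -0.2, 0.0]
width: 0.0852
yaw 75.24 pos [ 0.4791 -0.1119  0.2793] t 2.25 j6 1.33 F [-0.2 -0.2  0. ] M [-0.02  0.    0.01] w 0.0852
turn [ 0.0002  0.0001 -0.0058] shift [ 0.0034  0.0006 -0.0011]
```

View pics/wrist1.png

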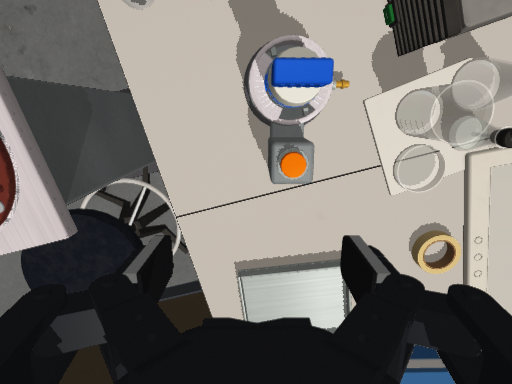

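View pics/scene1.png

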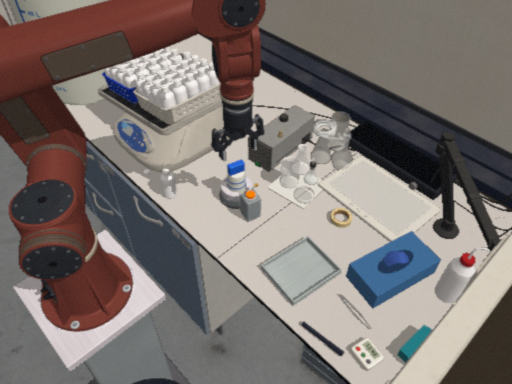

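Wrist view: button at (293,165), bar top around (303,72), brass nipple to the right at (343,85), tray below centre. In the scene view the mount, button (250,196) and tray (301,268) are all in clear view. Next: triangulate.

Run:
```python
from h import *
C={n:dict(np.load(f"{n}1.npz")) for n in ["wrist","scene","side"]}
crop(C["wrist"],230,20,130,180,4,"pics/w2.png"); crop(C["scene"],205,150,80,70,8,"pics/c2.png")
crop(C["scene"],250,225,100,85,8,"pics/c3.png")
def tri(obs):
    A=[];b=[]
    for n,(u,v) in obs.items():
        c=C[n];K=c["camera_matrix"];M=K@np.c_[c["R"],c["t"]]
        for r,k in ((0,u),(1,v)):
            w=M[r]-k*M[2]; A.append(w[:3]/c["camera_matrix"][0,0]); b.append(-w[3]/c["camera_matrix"][0,0])
    x=np.linalg.lstsq(np.array(A),np.array(b),rcond=None)[0]
    return x,{n:(proj(C[n],x)-o).round(1) for n,o in obs.items()}
o={}
for n,c in C.items():
    hsv=cv2.cvtColor(c["pixels"],cv2.COLOR_BGR2HSV)
    m=((hsv[...,0]<14)&(hsv[...,1]>190)&(hsv[...,2]>150)).astype(np.uint8)
    k,l,st,ce=cv2.connectedComponentsWithStats(m); 
    for i in range(1,k):
        if st[i,4]>25: print(n,ce[i].round(1),st[i]); 
    pr=proj(c,[.524,-.1137,.102]); i=1+np.argmin(np.linalg.norm(ce[1:]-pr,axis=1)); o[n]=ce[i]
print(o,tri(o))
```

```text
wrist [292.4 155.4] [282 153  23   9  30]
side [260.  181.6] [256 178   9   8  57]
{'wrist': array([292.43333333, 155.43333333]), 'scene': array([249.5, 191. ]), 'side': array([260.03508772, 181.56140351])} (array([ 0.52453498, -0.10836035,  0.10354314]), {'wrist': array([1.2, 4.6]), 'scene': array([0., 0.]), 'side': array([1.8, 0.7])})
```

View pics/w2.png

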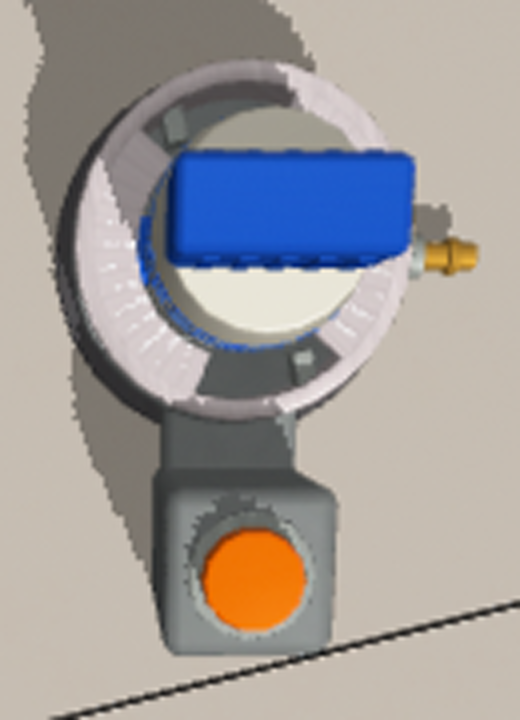

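View pics/c2.png

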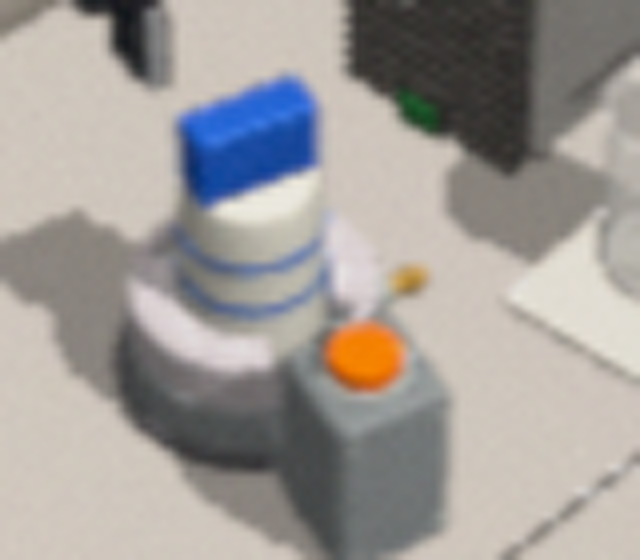

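View pics/c3.png

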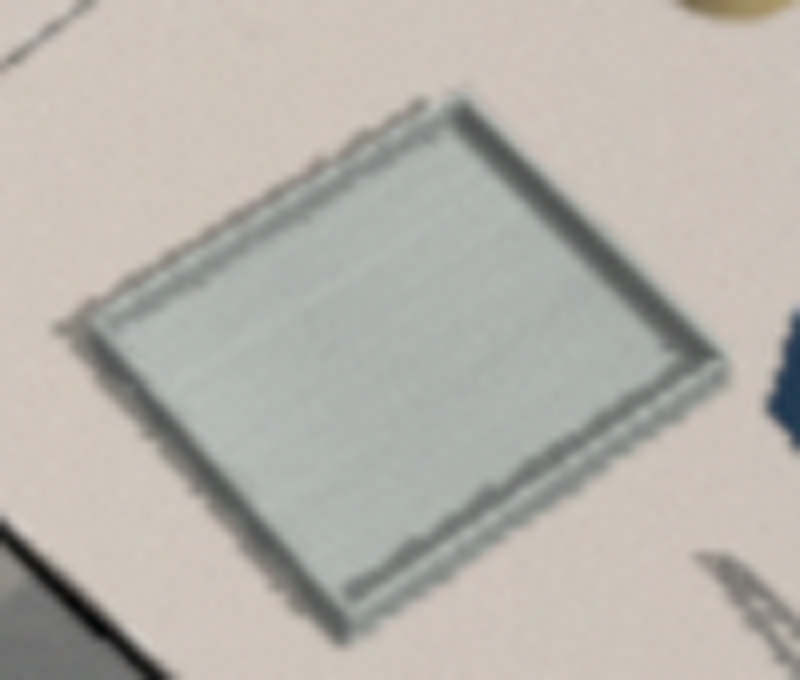

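Run:
```python
from h import *
C={n:dict(np.load(f"{n}1.npz")) for n in ["wrist","scene","side"]}
def tri(obs):
    A=[];b=[]
    for n,(u,v) in obs.items():
        c=C[n];M=c["camera_matrix"]@np.c_[c["R"],c["t"]]
        for r,k in ((0,u),(1,v)):
            w=M[r]-k*M[2]; A.append(w[:3]/c["camera_matrix"][0,0]); b.append(-w[3]/c["camera_matrix"][0,0])
    x=np.linalg.lstsq(np.array(A),np.array(b),rcond=None)[0]
    return x.round(4),{n:(proj(C[n],x)-o).round(1) for n,o in obs.items()}
g=lambda o,s:lambda x,y:(o[0]+(x+.5)/s-.5,o[1]+(y+.5)/s-.5)
W=g((230,20),4);S=g((205,150),8);D=g((255,165),8);T=g((250,225),8);U=g((140,110),4)
print("btn",tri(dict(wrist=W(255,580),scene=S(366,353),side=D(43,136))))
print("bar",tri(dict(wrist=W(292,202),scene=S(248,110),side=D(270,210))))
for nm,f,pts,z in (("wrist",W,[(176,152),(410,152),(410,252),(176,252)],.151),("scene",S,[(180,122),(290,76),(318,100),(198,144)],.151),("side",D,[(290,142),(336,178),(250,276),(203,250)],.151)):
    p=np.array([back(C[nm],*f(*q),z=z)[:2] for q in pts]); r=cv2.minAreaRect((p*1000).astype(np.float32)); print(nm,p.mean(0).round(4),r)
print("btn@.102",[back(C[n],*q,z=.102).round(4) for n,q in dict(wrist=W(255,580),scene=S(366,353),side=D(43,136)).items()])
print("ring side circ", back(C["wrist"],*W(233,237),z=.054).round(4))
# tray rim corners: scene vs side
for a,b in zip([(345,640),(92,325),(460,95),(725,365)],[(184,66),(334,140),(216,317),(58,233)]):
    print("tray",tri(dict(scene=T(*a),side=U(*b))))
print([back(C["wrist"],*q,z=.022).round(3) for q in [(239,267)]])
```

```text
btn (array([ 0.5225, -0.1147,  0.0985]), {'wrist': array([-0.8,  0.4]), 'scene': array([ 0.2, -0.2]), 'side': array([0.1, 0.2])})
bar (array([ 0.5454, -0.0229,  0.1501]), {'wrist': array([-0.7,  0.7]), 'scene': array([ 0. , -0.2]), 'side': array([0. , 0.2])})
wrist [ 0.5461 -0.0228] ((546.4032592773438, -22.898326873779297), (20.59487533569336, 52.85051345825195), 75.19361114501953)
scene [ 0.5436 -0.024 ] ((544.1438598632812, -24.589672088623047), (17.631418228149414, 52.52470397949219), 77.48951721191406)
side [ 0.5457 -0.023 ] ((545.73681640625, -22.46131134033203), (20.590129852294922, 51.57000732421875), 74.76831817626953)
btn@.102 [array([ 0.5232, -0.1137,  0.102 ]), array([ 0.5195, -0.1172,  0.102 ]), array([ 0.5235, -0.1145,  0.102 ])]
ring side circ [ 0.544  -0.0192  0.054 ]
tray (array([ 0.3779, -0.4336,  0.0097]), {'scene': array([-0.2, -0. ]), 'side': array([-0.2,  0. ])})
tray (array([ 0.4014, -0.2875,  0.0173]), {'scene': array([0.2, 0. ]), 'side': array([ 0.2, -0. ])})
tray (array([ 0.5788, -0.3095,  0.0143]), {'scene': array([0.2, 0. ]), 'side': array([ 0.2, -0. ])})
tray (array([ 0.5572, -0.4562,  0.0132]), {'scene': array([0.2, 0. ]), 'side': array([ 0.2, -0. ])})
[array([ 0.41 , -0.269,  0.022])]
```

Run:
```python
from h import *
tgt([.523,-.1145,.112],75.5)
```

```text
yaw 75.27 pos [ 0.4792 -0.1117  0.2793] t 2.40 j6 1.33 F [-1.   1.4  0.2] M [-0.01  0.04  0.07] w 0.0851
turn [ 0.0001  0.0001 -0.0052] shift [0.0141 0.0718 0.2788]
```

```bash
python3 -m handwheel '[[0,0,-0.005,0.007,0.036,0.04,1],[0,0,-0.005,0.014,0.072,0.08,1],[0,0,-0.005,0.014,0.072,0.14,1],[0,0,-0.005,0.014,0.072,0.2,1],[0,0,-0.005,0.014,0.072,0.24,1],[0,0,-0.005,0.014,0.072,0.26,1],[0,0,-0.005,0.014,0.072,0.278,1],[0,0,-0.005,0.014,0.072,0.278,1],[0,0,-0.005,0.014,0.072,0.278,1],[0,0,-0.005,0.014,0.072,0.278,1]]' 40
python3 - <<'E'
from h import *
tgt([.523,-.1145,.092],75.5)
c=ctrl.capture("side");crop(c,230,150,90,80,8,"pics/s3.png")
E
```

```text
time_s: 3.4
ee_pos: [0.5239, -0.1149, 0.1139]
orientation: [0.001, 0.791, 0.612, 0.0]
force: [-0.3, 0.6, -0.3]
width: 0.0001
yaw 75.51 pos [ 0.5239 -0.1149  0.1139] t 3.40 j6 1.36 F [-0.3  0.6 -0.3] M [ 0.03 -0.01 -0.05] w 0.0001
turn [0.0027 0.0007 0.0002] shift [ 0.0002 -0.0017  0.0365]
```

View pics/s3.png

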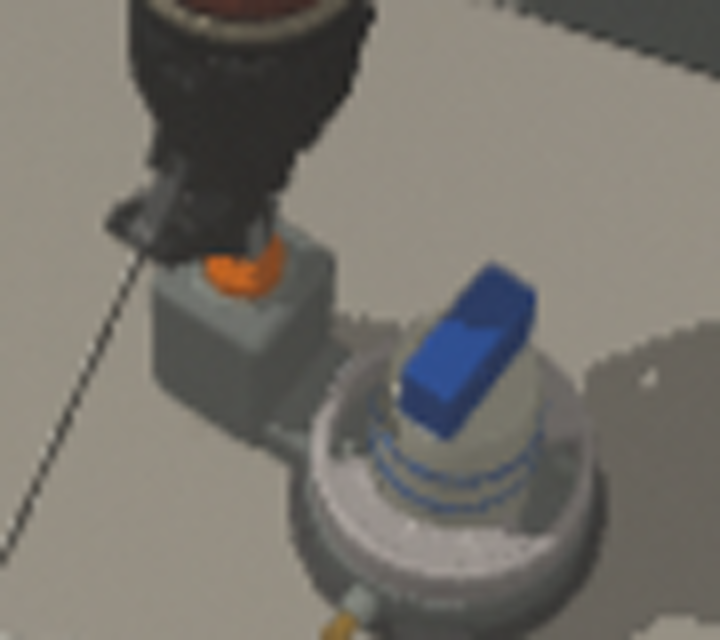

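The gripper is over the orange button. Pressing slowly.

```bash
python3 -m handwheel '[[0,0,0,0,-0.001,0.005,1],[0,0,0,0,-0.001,0.01,1],[0,0,0,0,-0.001,0.014,1],[0,0,0,0,-0.001,0.018,1],[0,0,0,0,-0.001,0.021,1],[0,0,0,0,-0.001,0.024,1],[0,0,0,0,-0.001,0.027,1],[0,0,0,0,-0.001,0.03,1],[0,0,0,0,-0.001,0.032,1],[0,0,0,0,-0.001,0.032,1]]'; python3 -m handwheel '[[0,0,0,0,0,0.001,1],[0,0,0,0,0,0.002,1],[0,0,0,0,0,0.003,1],[0,0,0,0,0,0.003,1],[0,0,0,0,0,0.003,1],[0,0,0,0,0,0.003,1],[0,0,0,0,0,0.003,1],[0,0,0,0,0,0.003,1],[0,0,0,0,0,0.003,1],[0,0,0,0,0,0.003,1]]'
```

```text
time_s: 4.45
ee_pos: [0.5226, -0.1144, 0.0931]
orientation: [0.0, 0.791, 0.612, -0.0]
force: [-0.2, 0.1, 0.3]
width: -0.0002
time_s: 5.45
ee_pos: [0.5227, -0.1144, 0.0929]
orientation: [0.0, 0.791, 0.612, 0.0]
force: [-4.6, 2.6, 13.7]
width: -0.0
```

The button bottomed out at z≈0.093 with a 14 N reaction. I'll lift and go above the bar.

```bash
python3 -m handwheel '[[0,0,0,0,0,-0.03,1],[0,0,0,0,0,-0.08,1],[0,0,0,0,0,-0.15,1],[0,0,-0.15,0.02,0,-0.2,-1],[0,0,-0.3,0.05,0,-0.23,-1],[0,0,-0.45,0.08,0,-0.23,-1],[0,0,-0.6,0.11,0,-0.23,-1],[0,0,-0.75,0.14,0,-0.23,-1],[0,0,-0.9,0.16,0,-0.23,-1],[0,0,-1,0.16,0,-0.23,-1]]'
python3 - <<'E'
from h import *
tgt([.5455,-.0228,.2],165.5)
c=ctrl.capture("side");crop(c,230,150,90,80,8,"pics/s4.png")
c=ctrl.capture("scene");crop(c,205,150,80,70,8,"pics/c4.png")
E
```

```text
time_s: 6.45
ee_pos: [0.5469, -0.02, 0.2293]
orientation: [-0.0, 0.493, 0.87, 0.0]
force: [-1.0, -0.2, 1.1]
width: 0.0856
yaw 120.87 pos [ 0.5469 -0.02    0.2293] t 6.45 j6 0.76 F [-1.  -0.2  1.1] M [ 0.05  0.02 -0.04] w 0.0856
turn [ 3.000e-04 -0.000e+00 -9.919e-01] shift [-0.0028 -0.0044  0.0488]
```

View pics/c4.png

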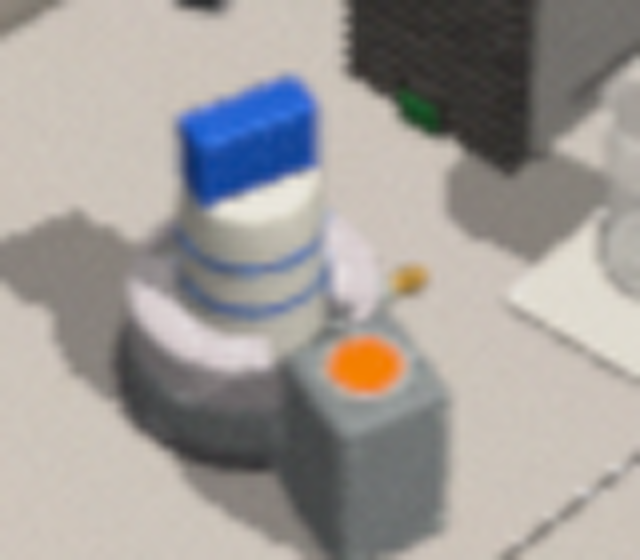

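The button has sunk flush: its centre went from (366,353) to (366,365). Rotating into line with the bar.

```bash
python3 -m handwheel '[[0,0,-0.15,0,-0.001,0,-1],[0,0,-0.3,-0.001,-0.002,0.01,-1],[0,0,-0.45,-0.003,-0.0045,0.02,-1],[0,0,-0.6,-0.003,-0.0045,0.03,-1],[0,0,-0.75,-0.003,-0.0045,0.04,-1],[0,0,-0.9,-0.003,-0.0045,0.048,-1],[0,0,-0.99,-0.003,-0.0045,0.048,-1],[0,0,-0.99,-0.003,-0.0045,0.048,-1],[0,0,-0.99,-0.003,-0.0045,0.048,-1],[0,0,-0.99,-0.003,-0.0045,0.048,-1]]'
python3 - <<'E'
from h import *
tgt([.5455,-.0228,.118],165.5)
c=ctrl.capture("wrist");cv2.imwrite("pics/w5.png",c["pixels"])
E
```

```text
time_s: 7.55
ee_pos: [0.5453, -0.0245, 0.2008]
orientation: [0.0, 0.131, 0.991, -0.0]
force: [-0.8, 0.3, 0.0]
width: 0.0852
yaw 164.90 pos [ 0.5453 -0.0245  0.2008] t 7.55 j6 -0.02 F [-0.8  0.3  0. ] M [0.01 0.02 0.  ] w 0.0852
turn [-0.0001  0.0004 -0.0132] shift [0.0004 0.0028 0.138 ]
```

View pics/w5.png

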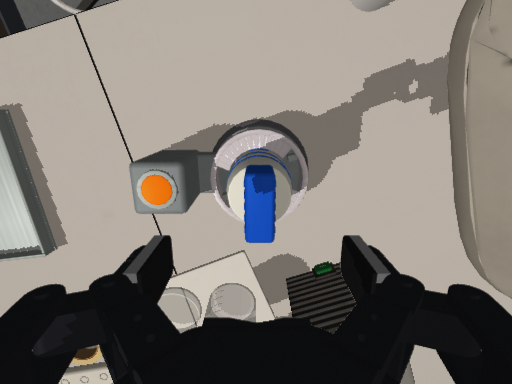

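The bar lies centred between the fingers (column ≈260) and is parallel to them. Descending.

```bash
python3 -m handwheel '[[0,0,-0.01,0,0.002,0.03,-1],[0,0,-0.01,0,0.003,0.06,-1],[0,0,-0.01,0,0.003,0.09,-1],[0,0,-0.01,0,0.003,0.11,-1],[0,0,-0.01,0,0.003,0.125,-1],[0,0,-0.01,0,0.003,0.132,-1],[0,0,-0.01,0,0.003,0.132,-1],[0,0,-0.01,0,0.003,0.132,-1],[0,0,-0.01,0,0.003,0.132,-1],[0,0,-0.01,0,0.003,0.132,-1]]'
python3 - <<'E'
from h import *
tgt([.5455,-.0228,.121],165.5)
E
```

```text
time_s: 8.6
ee_pos: [0.546, -0.0227, 0.1221]
orientation: [0.0, 0.126, 0.992, -0.0]
force: [-1.5, 0.5, -0.3]
width: 0.0857
yaw 165.51 pos [ 0.546  -0.0227  0.1221] t 8.60 j6 -0.03 F [-1.5  0.5 -0.3] M [ 0.02  0.05 -0.01] w 0.0857
turn [-0.0001  0.0012  0.0002] shift [ 0.0007 -0.0004  0.0018]
```

```bash
python3 -m handwheel '[[0,0,0,0,0,0,1],[0,0,0,0,0,0,1],[0,0,0,0,0,0,1],[0,0,0,0,0,0,1],[0,0,0,0,0,0,1],[0,0,0,0,0,0,1],[0,0,0,0,0,0,1],[0,0,0,0,0,0,1],[0,0,0,0,0,0,1],[0,0,0,0,0,0,1]]' 60
python3 - <<'E'
from h import *
tgt([.5455,-.0228,.121],165.5)
c=ctrl.capture("side");crop(c,230,150,90,80,8,"pics/s6.png")
E
```

```text
time_s: 9.6
ee_pos: [0.5457, -0.0226, 0.1217]
orientation: [0.0, 0.126, 0.992, -0.0]
force: [-0.3, 0.7, 2.0]
width: 0.0211
yaw 165.51 pos [ 0.5457 -0.0226  0.1217] t 9.60 j6 -0.03 F [-0.3  0.7  2. ] M [ 0.19 -0.06  0.01] w 0.0211
turn [0.     0.0004 0.0002] shift [ 0.0003 -0.0005  0.0011]
```

View pics/s6.png

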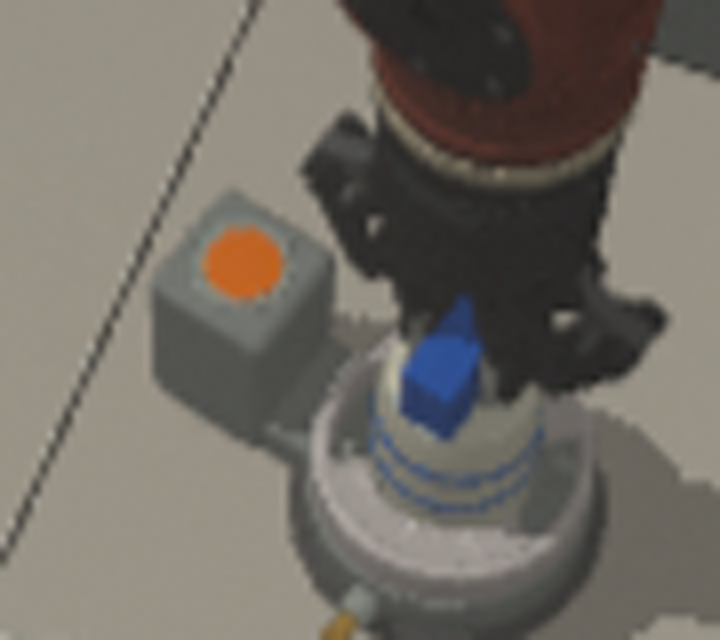

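```bash
python3 -m handwheel '[[0,0,-0.05,0,0,0,1],[0,0,-0.15,0,0,0,1],[0,0,-0.26,0,0,0,1],[0,0,-0.37,0,0,0,1],[0,0,-0.48,0,0,0,1],[0,0,-0.59,0,0,0,1],[0,0,-0.7,0,0,0,1],[0,0,-0.8,0,0,0,1],[0,0,-0.9,0,0,0,1],[0,0,-1,0,0,0,1]]'
python3 - <<'E'
from h import *
tgt([.5455,-.0228,.1217],210.5)
E
```

```text
time_s: 10.65
ee_pos: [0.5457, -0.0229, 0.1216]
orientation: [-0.0, -0.265, 0.964, -0.0]
force: [-0.2, -0.1, 2.7]
width: 0.021
yaw -149.32 pos [ 0.5457 -0.0229  0.1216] t 10.65 j6 -0.82 F [-0.2 -0.1  2.7] M [-0.18 -0.09 -0.03] w 0.0210
turn [-0.0009 -0.0003  0.004 ] shift [ 0.0002  0.0003 -0.0002]
```

```bash
python3 -m handwheel '[[0,0,-0.05,0,0,0,1],[0,0,-0.12,0,0,0,1],[0,0,-0.18,0,0,0,1],[0,0,-0.24,0,0,0,1],[0,0,-0.3,0,0,0,1],[0,0,-0.35,0,0,0,1],[0,0,-0.4,0,0,0,1],[0,0,-0.45,0,0,0,1],[0,0,-0.48,0,0,0,1],[0,0,-0.5,0,0,0,1]]'
python3 - <<'E'
from h import *
tgt([.5455,-.0228,.1217],210.5)
c=ctrl.capture("side");crop(c,230,150,90,80,8,"pics/s7.png")
E
```

```text
time_s: 11.65
ee_pos: [0.5458, -0.0228, 0.1216]
orientation: [0.0, -0.446, 0.895, -0.0]
force: [0.7, -1.0, 2.8]
width: 0.0207
yaw -126.96 pos [ 0.5458 -0.0228  0.1216] t 11.65 j6 -1.21 F [ 0.7 -1.   2.8] M [-0.29 -0.3  -0.05] w 0.0207
turn [-8.000e-04 -1.000e-04  5.009e-01] shift [ 0.0003  0.0004 -0.0002]
```

View pics/s7.png

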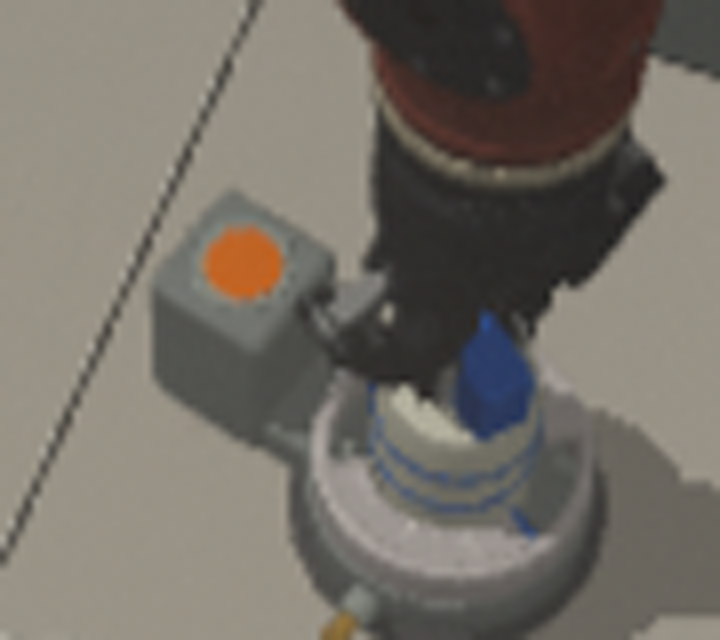

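The bar has turned with the jaws (67.5° so far, Mz≈0). Now small feeling steps, each guarded by a moment check.

```bash
cat > chk.py <<'E'
from h import *
import sys
s=ctrl.read_state(); tgt([.5457,-.0228,.1217],None,s); sys.exit(abs(s["moment"][2])>0.35)
E
python3 -m handwheel '[[0,0,-0.01,0,0,0,1],[0,0,-0.02,0,0,0,1],[0,0,-0.03,0,0,0,1],[0,0,-0.04,0,0,0,1],[0,0,-0.05,0,0,0,1],[0,0,-0.06,0,0,0,1],[0,0,-0.06,0,0,0,1],[0,0,-0.06,0,0,0,1],[0,0,-0.06,0,0,0,1],[0,0,-0.06,0,0,0,1]]' >/dev/null; python3 chk.py && python3 -m handwheel '[[0,0,-0.01,0,0,0,1],[0,0,-0.02,0,0,0,1],[0,0,-0.03,0,0,0,1],[0,0,-0.04,0,0,0,1],[0,0,-0.05,0,0,0,1],[0,0,-0.06,0,0,0,1],[0,0,-0.06,0,0,0,1],[0,0,-0.06,0,0,0,1],[0,0,-0.06,0,0,0,1],[0,0,-0.06,0,0,0,1]]' >/dev/null && python3 chk.py && python3 -m handwheel '[[0,0,-0.01,0,0,0,1],[0,0,-0.02,0,0,0,1],[0,0,-0.03,0,0,0,1],[0,0,-0.04,0,0,0,1],[0,0,-0.05,0,0,0,1],[0,0,-0.06,0,0,0,1],[0,0,-0.06,0,0,0,1],[0,0,-0.06,0,0,0,1],[0,0,-0.06,0,0,0,1],[0,0,-0.06,0,0,0,1]]' >/dev/null && python3 chk.py
```

```text
yaw -124.29 pos [ 0.5457 -0.0226  0.1216] t 12.70 j6 -1.25 F [-0.1 -1.3  5.5] M [-0.3  -0.23 -0.  ] w 0.0211
turn [0. 0. 0.] shift [ 0.0003 -0.0003 -0.0002]False
```

```bash
sed -i 's/sys.exit(/sys.exit(int(/; s/>0.35)/>0.35))/' chk.py; python3 -m handwheel '[[0,0,-0.01,0,0,0,1],[0,0,-0.02,0,0,0,1],[0,0,-0.03,0,0,0,1],[0,0,-0.04,0,0,0,1],[0,0,-0.05,0,0,0,1],[0,0,-0.06,0,0,0,1],[0,0,-0.06,0,0,0,1],[0,0,-0.06,0,0,0,1],[0,0,-0.06,0,0,0,1],[0,0,-0.06,0,0,0,1]]' >/dev/null; python3 chk.py && python3 -m handwheel '[[0,0,-0.01,0,0,0,1],[0,0,-0.02,0,0,0,1],[0,0,-0.03,0,0,0,1],[0,0,-0.04,0,0,0,1],[0,0,-0.05,0,0,0,1],[0,0,-0.06,0,0,0,1],[0,0,-0.06,0,0,0,1],[0,0,-0.06,0,0,0,1],[0,0,-0.06,0,0,0,1],[0,0,-0.06,0,0,0,1]]' >/dev/null && python3 chk.py && python3 -m handwheel '[[0,0,-0.01,0,0,0,1],[0,0,-0.02,0,0,0,1],[0,0,-0.03,0,0,0,1],[0,0,-0.04,0,0,0,1],[0,0,-0.05,0,0,0,1],[0,0,-0.06,0,0,0,1],[0,0,-0.06,0,0,0,1],[0,0,-0.06,0,0,0,1],[0,0,-0.06,0,0,0,1],[0,0,-0.06,0,0,0,1]]' >/dev/null && python3 chk.py
```

```text
yaw -121.60 pos [ 0.5457 -0.0226  0.1216] t 13.70 j6 -1.30 F [-1.  -1.5  6.1] M [-0.31 -0.16  0.02] w 0.0213
turn [0. 0. 0.] shift [ 0.0003 -0.0002 -0.0001]
yaw -118.89 pos [ 0.5457 -0.0226  0.1216] t 14.70 j6 -1.35 F [ 1.  -0.4  5.2] M [-0.26 -0.22  0.04] w 0.0213
turn [0. 0. 0.] shift [ 0.0003 -0.0002 -0.0001]
yaw -116.19 pos [ 0.5457 -0.0226  0.1216] t 15.70 j6 -1.39 F [ 1.1 -1.1  5.3] M [-0.27 -0.18  0.02] w 0.0209
turn [0. 0. 0.] shift [ 0.0003 -0.0002 -0.0002]
```

```bash
python3 -m handwheel '[[0,0,-0.01,0,0,0,1],[0,0,-0.02,0,0,0,1],[0,0,-0.03,0,0,0,1],[0,0,-0.04,0,0,0,1],[0,0,-0.05,0,0,0,1],[0,0,-0.06,0,0,0,1],[0,0,-0.06,0,0,0,1],[0,0,-0.06,0,0,0,1],[0,0,-0.06,0,0,0,1],[0,0,-0.06,0,0,0,1]]' >/dev/null; python3 chk.py && python3 -m handwheel '[[0,0,-0.01,0,0,0,1],[0,0,-0.02,0,0,0,1],[0,0,-0.03,0,0,0,1],[0,0,-0.04,0,0,0,1],[0,0,-0.05,0,0,0,1],[0,0,-0.06,0,0,0,1],[0,0,-0.06,0,0,0,1],[0,0,-0.06,0,0,0,1],[0,0,-0.06,0,0,0,1],[0,0,-0.06,0,0,0,1]]' >/dev/null && python3 chk.py && python3 -m handwheel '[[0,0,-0.01,0,0,0,1],[0,0,-0.02,0,0,0,1],[0,0,-0.03,0,0,0,1],[0,0,-0.04,0,0,0,1],[0,0,-0.05,0,0,0,1],[0,0,-0.06,0,0,0,1],[0,0,-0.06,0,0,0,1],[0,0,-0.06,0,0,0,1],[0,0,-0.06,0,0,0,1],[0,0,-0.06,0,0,0,1]]' >/dev/null && python3 chk.py && python3 -m handwheel '[[0,0,-0.01,0,0,0,1],[0,0,-0.02,0,0,0,1],[0,0,-0.03,0,0,0,1],[0,0,-0.04,0,0,0,1],[0,0,-0.05,0,0,0,1],[0,0,-0.06,0,0,0,1],[0,0,-0.06,0,0,0,1],[0,0,-0.06,0,0,0,1],[0,0,-0.06,0,0,0,1],[0,0,-0.06,0,0,0,1]]' >/dev/null && python3 chk.py
```

```text
yaw -113.49 pos [ 0.5457 -0.0226  0.1216] t 16.70 j6 -1.44 F [ 1.9 -1.8  5.6] M [-0.24 -0.27  0.02] w 0.0211
turn [0. 0. 0.] shift [ 0.0003 -0.0001 -0.0002]
yaw -110.79 pos [ 0.5457 -0.0226  0.1216] t 17.70 j6 -1.49 F [ 0.3 -1.4  5.8] M [-0.27 -0.22  0.01] w 0.0208
turn [0. 0. 0.] shift [ 0.0004 -0.0001 -0.0001]
yaw -108.09 pos [ 0.5457 -0.0226  0.1216] t 18.70 j6 -1.54 F [ 0.6 -1.   5.2] M [-0.29 -0.21  0.04] w 0.0214
turn [0. 0. 0.] shift [ 0.0004 -0.0001 -0.0002]
yaw -105.39 pos [ 0.5457 -0.0225  0.1216] t 19.70 j6 -1.58 F [ 0.7 -0.8  5.3] M [-0.25 -0.23  0.06] w 0.0212
turn [0. 0. 0.] shift [ 0.0004 -0.0001 -0.0002]
```

```bash
python3 -m handwheel '[[0,0,-0.01,0,0,0,1],[0,0,-0.02,0,0,0,1],[0,0,-0.03,0,0,0,1],[0,0,-0.04,0,0,0,1],[0,0,-0.05,0,0,0,1],[0,0,-0.06,0,0,0,1],[0,0,-0.06,0,0,0,1],[0,0,-0.06,0,0,0,1],[0,0,-0.06,0,0,0,1],[0,0,-0.06,0,0,0,1]]' >/dev/null; python3 chk.py && python3 -m handwheel '[[0,0,-0.01,0,0,0,1],[0,0,-0.02,0,0,0,1],[0,0,-0.03,0,0,0,1],[0,0,-0.04,0,0,0,1],[0,0,-0.05,0,0,0,1],[0,0,-0.06,0,0,0,1],[0,0,-0.06,0,0,0,1],[0,0,-0.06,0,0,0,1],[0,0,-0.06,0,0,0,1],[0,0,-0.06,0,0,0,1]]' >/dev/null && python3 chk.py && python3 -m handwheel '[[0,0,-0.01,0,0,0,1],[0,0,-0.02,0,0,0,1],[0,0,-0.03,0,0,0,1],[0,0,-0.04,0,0,0,1],[0,0,-0.05,0,0,0,1],[0,0,-0.06,0,0,0,1],[0,0,-0.06,0,0,0,1],[0,0,-0.06,0,0,0,1],[0,0,-0.06,0,0,0,1],[0,0,-0.06,0,0,0,1]]' >/dev/null && python3 chk.py && python3 -m handwheel '[[0,0,-0.01,0,0,0,1],[0,0,-0.02,0,0,0,1],[0,0,-0.03,0,0,0,1],[0,0,-0.04,0,0,0,1],[0,0,-0.05,0,0,0,1],[0,0,-0.06,0,0,0,1],[0,0,-0.06,0,0,0,1],[0,0,-0.06,0,0,0,1],[0,0,-0.06,0,0,0,1],[0,0,-0.06,0,0,0,1]]' >/dev/null && python3 chk.py
```

```text
yaw -102.69 pos [ 0.5457 -0.0225  0.1216] t 20.70 j6 -1.63 F [ 0.9 -0.5  5.7] M [-0.21 -0.25  0.04] w 0.0213
turn [0. 0. 0.] shift [ 0.0004 -0.0001 -0.0002]
yaw -99.99 pos [ 0.5457 -0.0225  0.1216] t 21.70 j6 -1.68 F [ 0.3 -0.7  5.3] M [-0.15 -0.24  0.02] w 0.0213
turn [0. 0. 0.] shift [ 0.0005 -0.0001 -0.0001]
yaw -97.29 pos [ 0.5457 -0.0225  0.1216] t 22.70 j6 -1.72 F [0.1 0.2 5.9] M [-0.22 -0.25  0.05] w 0.0208
turn [0. 0. 0.] shift [ 0.0005 -0.     -0.0002]
yaw -94.59 pos [ 0.5457 -0.0225  0.1216] t 23.70 j6 -1.77 F [ 0.7 -0.6  5.3] M [-0.15 -0.23  0.05] w 0.0211
turn [0. 0. 0.] shift [ 0.0005  0.     -0.0002]
```

Run:
```python
from h import *
c=ctrl.capture("side");crop(c,255,160,70,70,10,"pics/s8.png")
c=ctrl.capture("wrist");cv2.imwrite("pics/w8.png",c["pixels"])
```

View pics/s8.png

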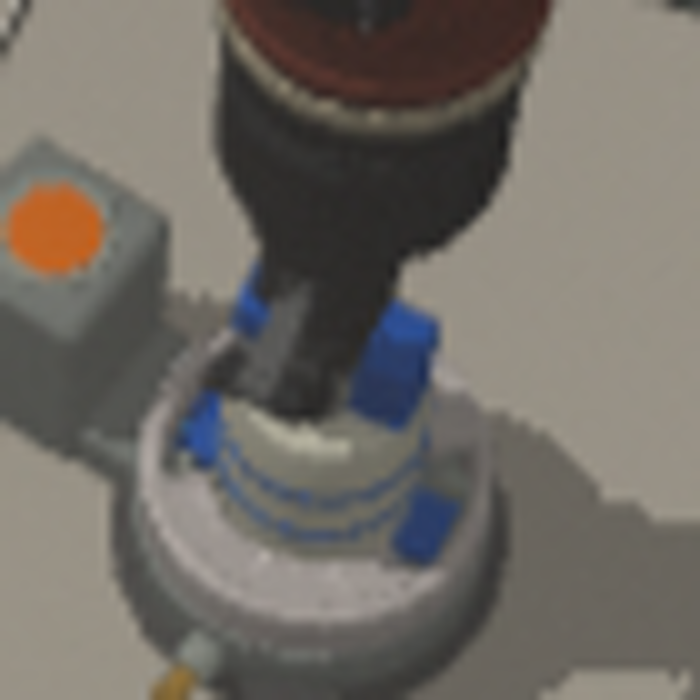

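View pics/w8.png

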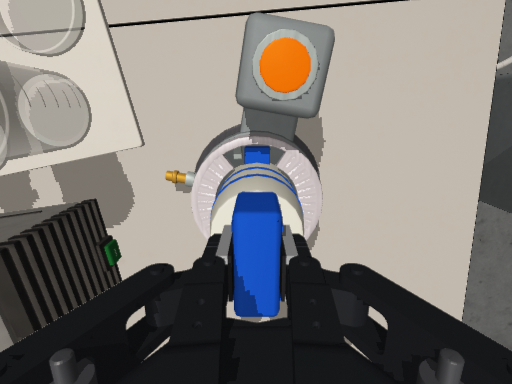

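Side view: the lugs now sit in the gaps at (425,525) and (200,430). Wrist view: the front lug (258,155) is close to the peg at (238,156). Continuing in finer steps.

```bash
python3 -m handwheel '[[0,0,-0.01,0,0,0,1],[0,0,-0.02,0,0,0,1],[0,0,-0.03,0,0,0,1],[0,0,-0.04,0,0,0,1],[0,0,-0.04,0,0,0,1],[0,0,-0.04,0,0,0,1],[0,0,-0.04,0,0,0,1],[0,0,-0.04,0,0,0,1],[0,0,-0.04,0,0,0,1],[0,0,-0.04,0,0,0,1]]' >/dev/null; python3 chk.py && python3 -m handwheel '[[0,0,-0.01,0,0,0,1],[0,0,-0.02,0,0,0,1],[0,0,-0.03,0,0,0,1],[0,0,-0.04,0,0,0,1],[0,0,-0.04,0,0,0,1],[0,0,-0.04,0,0,0,1],[0,0,-0.04,0,0,0,1],[0,0,-0.04,0,0,0,1],[0,0,-0.04,0,0,0,1],[0,0,-0.04,0,0,0,1]]' >/dev/null && python3 chk.py && python3 -m handwheel '[[0,0,-0.01,0,0,0,1],[0,0,-0.02,0,0,0,1],[0,0,-0.03,0,0,0,1],[0,0,-0.04,0,0,0,1],[0,0,-0.04,0,0,0,1],[0,0,-0.04,0,0,0,1],[0,0,-0.04,0,0,0,1],[0,0,-0.04,0,0,0,1],[0,0,-0.04,0,0,0,1],[0,0,-0.04,0,0,0,1]]' >/dev/null && python3 chk.py && python3 -m handwheel '[[0,0,-0.01,0,0,0,1],[0,0,-0.02,0,0,0,1],[0,0,-0.03,0,0,0,1],[0,0,-0.04,0,0,0,1],[0,0,-0.04,0,0,0,1],[0,0,-0.04,0,0,0,1],[0,0,-0.04,0,0,0,1],[0,0,-0.04,0,0,0,1],[0,0,-0.04,0,0,0,1],[0,0,-0.04,0,0,0,1]]' >/dev/null && python3 chk.py
```

```text
yaw -92.79 pos [ 0.5457 -0.0225  0.1216] t 24.80 j6 -1.80 F [ 1.4 -1.   5.5] M [-0.16 -0.18  0.04] w 0.0214
turn [0. 0. 0.] shift [ 0.0005  0.     -0.0002]
yaw -91.01 pos [ 0.5458 -0.0225  0.1216] t 25.80 j6 -1.83 F [2.6 1.4 6. ] M [ 0.3  -0.74 -0.69] w 0.0214
turn [0. 0. 0.] shift [ 0.0005  0.0002 -0.0001]
```

The reaction moment jumped to −0.69 N·m at ≈103.5°, so that is the stop. I'll ease off 1° and lift.

```bash
python3 -m handwheel '[[0,0,0.01,0,0,0,1],[0,0,0.02,0,0,0,1],[0,0,0.03,0,0,0,1],[0,0,0.03,0,0,-0.003,1],[0,0,0.03,0,0,-0.006,1],[0,0,0.03,0,0,-0.01,1],[0,0,0.03,0,0,-0.014,1],[0,0,0.03,0,0,-0.018,1],[0,0,0.03,0,0,-0.022,1],[0,0,0.03,0,0,-0.025,1]]'; python3 chk.py
python3 - <<'E'
from h import *
c=ctrl.capture("side");crop(c,255,160,70,70,10,"pics/s9.png")
E
```

```text
time_s: 26.8
ee_pos: [0.5451, -0.0225, 0.1366]
orientation: [-0.0, -0.693, 0.721, 0.0]
force: [-0.9, 0.3, -3.5]
width: 0.0211
yaw -92.34 pos [ 0.5451 -0.0225  0.1366] t 26.80 j6 -1.81 F [-0.9  0.3 -3.5] M [-0.04 -0.   -0.02] w 0.0211
turn [0. 0. 0.] shift [ 0.0004 -0.0011  0.0248]
```

View pics/s9.png

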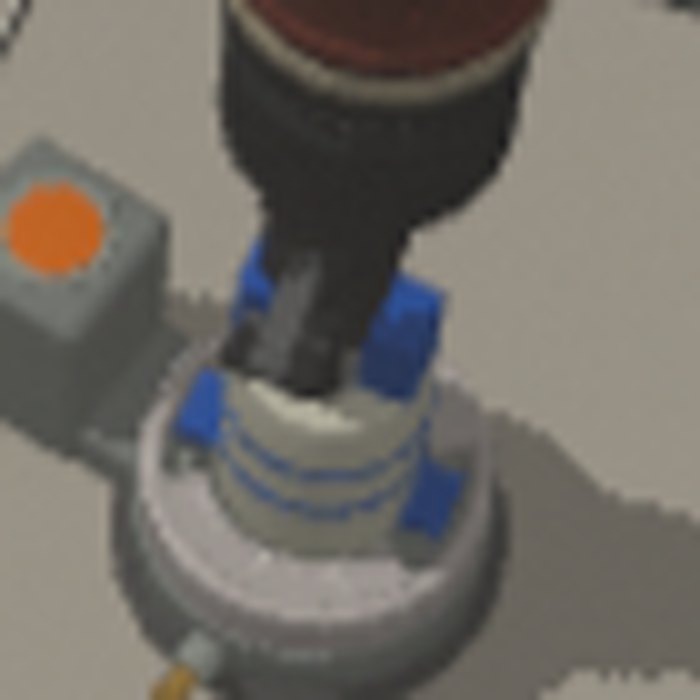

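```bash
python3 -m handwheel '[[0,0,0,0,0,-0.03,1],[0,0,0,0,0,-0.07,1],[0,0,0,0,0,-0.12,1],[0,0,0,0,0,-0.16,1],[0,0,0,0,0,-0.18,1],[0,0,0,0,0,-0.18,1],[0,0,0,0,0,-0.18,1],[0,0,0,0,0,-0.18,1],[0,0,0,0,0,-0.18,1],[0,0,0,0,0,-0.18,1]]'
python3 - <<'E'
from h import *
tgt([.480,-.371,.2],-97)
c=ctrl.capture("side");crop(c,140,110,200,150,4,"pics/s10.png")
E
```

```text
time_s: 27.85
ee_pos: [0.5453, -0.0225, 0.2437]
orientation: [-0.0, -0.693, 0.721, 0.001]
force: [0.2, 0.2, -1.9]
width: 0.0213
yaw -92.34 pos [ 0.5453 -0.0225  0.2437] t 27.85 j6 -1.81 F [ 0.2  0.2 -1.9] M [0.02 0.03 0.  ] w 0.0213
turn [0.0015 0.0002 0.1035] shift [0.5849 0.0849 0.0727]
```

View pics/s10.png

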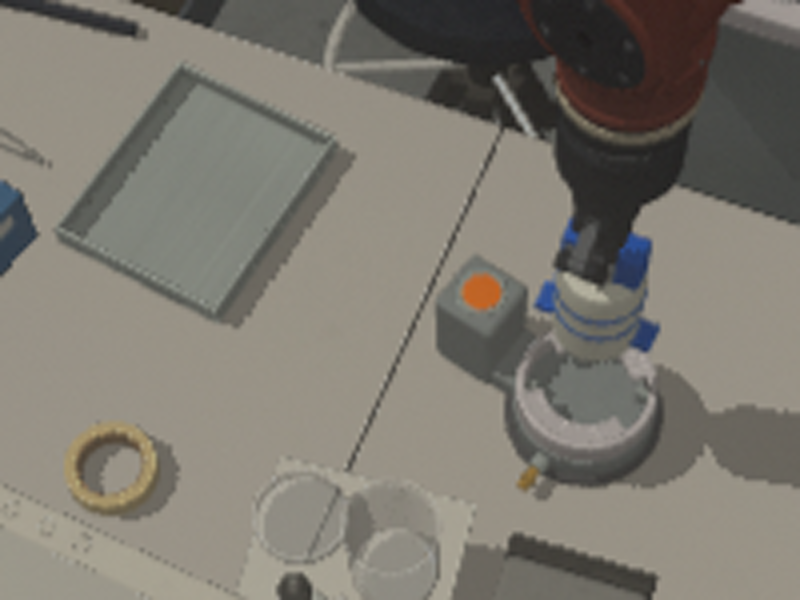

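The cartridge is out. Carrying it to the tray at this height, with the underside about 0.15 m up.

```bash
python3 -m handwheel '[[0,0,0.05,0.03,0.004,0,1],[0,0,0.1,0.09,0.013,0,1],[0,0,0.1,0.16,0.023,0,1],[0,0,0.1,0.23,0.033,0,1],[0,0,0.1,0.3,0.043,0,1],[0,0,0.1,0.37,0.053,0,1],[0,0,0.1,0.44,0.063,0,1],[0,0,0.1,0.51,0.074,0,1],[0,0,0.1,0.56,0.082,0,1],[0,0,0.1,0.585,0.085,0,1]]'; python3 -m handwheel '[[0,0,0,0,0,0.02,1],[0,0,0,0,0,0.05,1],[0,0,0,0,0,0.09,1],[0,0,0,0,0,0.13,1],[0,0,0,0,0,0.16,1],[0,0,0,0,0,0.18,1],[0,0,0,0,0,0.19,1],[0,0,0,0,0,0.19,1],[0,0,0,0,0,0.19,1],[0,0,0,0,0,0.19,1]]'
python3 - <<'E'
from h import *
tgt([.480,-.371,.0957],-97)
c=ctrl.capture("side");crop(c,140,110,100,90,8,"pics/s11.png")
c=ctrl.capture("scene");crop(c,230,200,130,110,6,"pics/c11.png")
E
```

```text
time_s: 28.9
ee_pos: [0.4792, -0.3737, 0.2439]
orientation: [-0.0, -0.663, 0.749, 0.0]
force: [0.0, 0.5, -3.1]
width: 0.0212
time_s: 29.9
ee_pos: [0.4808, -0.3716, 0.1317]
orientation: [-0.0, -0.664, 0.748, -0.001]
force: [-0.2, -0.1, -2.4]
width: 0.021
yaw -96.84 pos [ 0.4808 -0.3716  0.1317] t 29.90 j6 -2.32 F [-0.2 -0.1 -2.4] M [-0.    0.01  0.03] w 0.0210
turn [-0.0017 -0.0016  0.0035] shift [-0.001   0.0015  0.06  ]
```

View pics/s11.png

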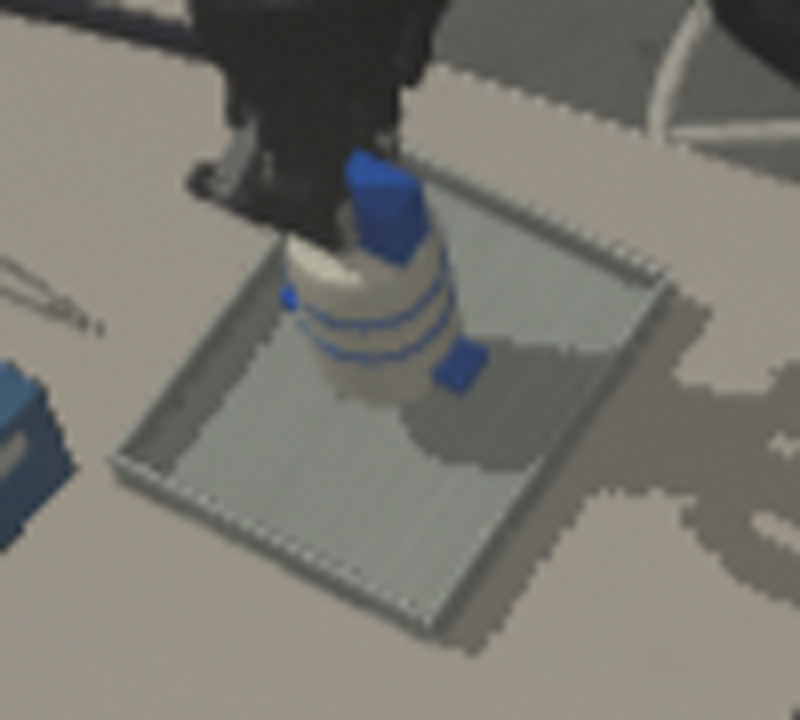

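View pics/c11.png

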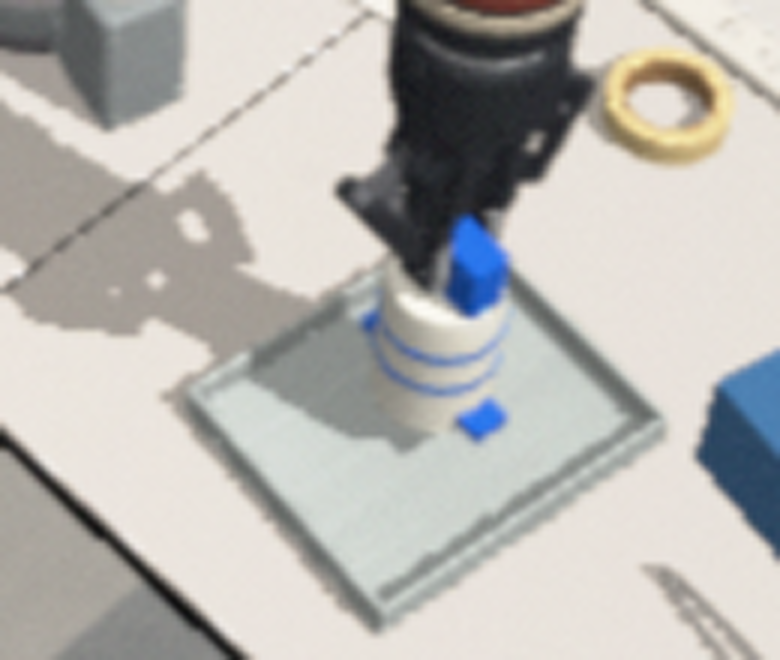

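Upright over the tray centre, lugs clear of the walls. Lowering to about 4 mm above contact, then creeping down.

```bash
python3 -m handwheel '[[0,0,0,0,0,0.01,1],[0,0,0,0,0,0.02,1],[0,0,0,0,0,0.03,1],[0,0,0,0,0,0.038,1],[0,0,0,0,0,0.044,1],[0,0,0,0,0,0.048,1],[0,0,0,0,0,0.051,1],[0,0,0,0,0,0.053,1],[0,0,0,0,0,0.053,1],[0,0,0,0,0,0.053,1]]'; python3 -m handwheel '[[0,0,0,0,0,0.001,1],[0,0,0,0,0,0.002,1],[0,0,0,0,0,0.003,1],[0,0,0,0,0,0.004,1],[0,0,0,0,0,0.005,1],[0,0,0,0,0,0.006,1],[0,0,0,0,0,0.006,1],[0,0,0,0,0,0.006,1],[0,0,0,0,0,0.006,1],[0,0,0,0,0,0.006,1]]'; python3 chk.py
```

```text
time_s: 31.0
ee_pos: [0.4804, -0.3713, 0.0989]
orientation: [-0.0, -0.664, 0.748, -0.0]
force: [0.3, 0.4, -2.2]
width: 0.0211
time_s: 32.0
ee_pos: [0.4804, -0.3713, 0.0957]
orientation: [-0.0, -0.664, 0.748, -0.0]
force: [-2.4, 1.7, 5.7]
width: 0.0212
yaw -96.84 pos [ 0.4804 -0.3713  0.0957] t 32.00 j6 -2.32 F [-2.4  1.7  5.7] M [ 0.52  0.64 -0.02] w 0.0212
turn [0. 0. 0.] shift [-0.5897 -0.0389 -0.0437]
```

Touchdown at the expected height (5.7 N upward). Opening, then retreating.

```bash
python3 -m handwheel '[[0,0,0,0,0,0,0.2],[0,0,0,0,0,0,0],[0,0,0,0,0,0,-0.3],[0,0,0,0,0,0,-0.6],[0,0,0,0,0,0,-1],[0,0,0,0,0,0,-1],[0,0,0,0,0,0,-1],[0,0,0,0,0,0,-1],[0,0,0,0,0,0,-1],[0,0,0,0,0,0,-1]]'; python3 -m handwheel '[[0,0,0,0,0,-0.01,-1],[0,0,0,0,0,-0.03,-1],[0,0,0,0,0,-0.06,-1],[0,0,0,0,0,-0.1,-1],[0,0,0,0,0,-0.15,-1],[0,0,0,0,0,-0.2,-1],[0,0,0,0,0,-0.22,-1],[0,0,0,0,0,-0.22,-1],[0,0,0,0,0,-0.22,-1],[0,0,0,0,0,-0.22,-1]]'
python3 - <<'E'
from h import *
c=ctrl.capture("side");cv2.imwrite("pics/s12.png",c["pixels"]);crop(c,140,110,200,150,4,"pics/s12.png")
P=cloud(c); 
c=ctrl.capture("scene");crop(c,190,140,170,170,4,"pics/c12.png")
E
```

```text
time_s: 33.0
ee_pos: [0.4803, -0.3712, 0.0951]
orientation: [-0.0, -0.664, 0.748, -0.0]
force: [0.3, -0.3, 0.1]
width: 0.0854
time_s: 34.0
ee_pos: [0.4798, -0.3706, 0.2252]
orientation: [0.0, -0.664, 0.748, 0.001]
force: [0.3, -0.3, -0.5]
width: 0.0851
```

View pics/s12.png

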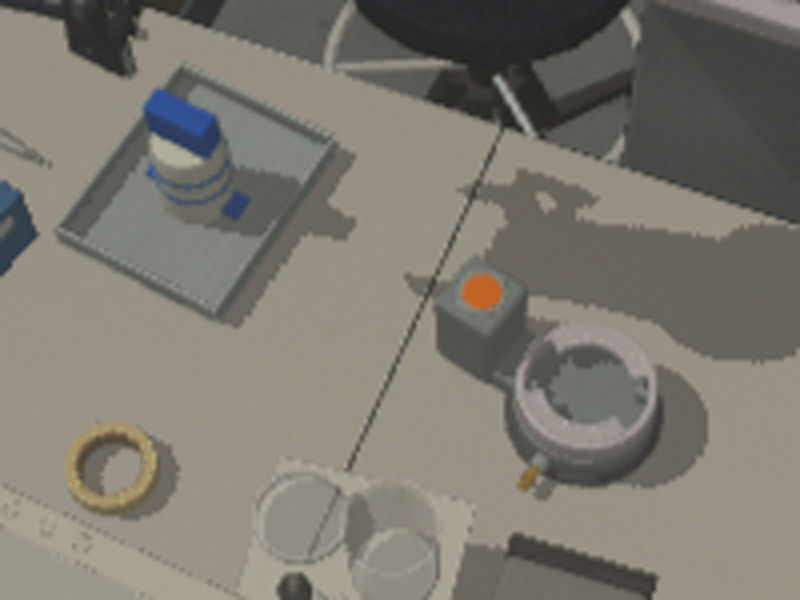

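View pics/c12.png

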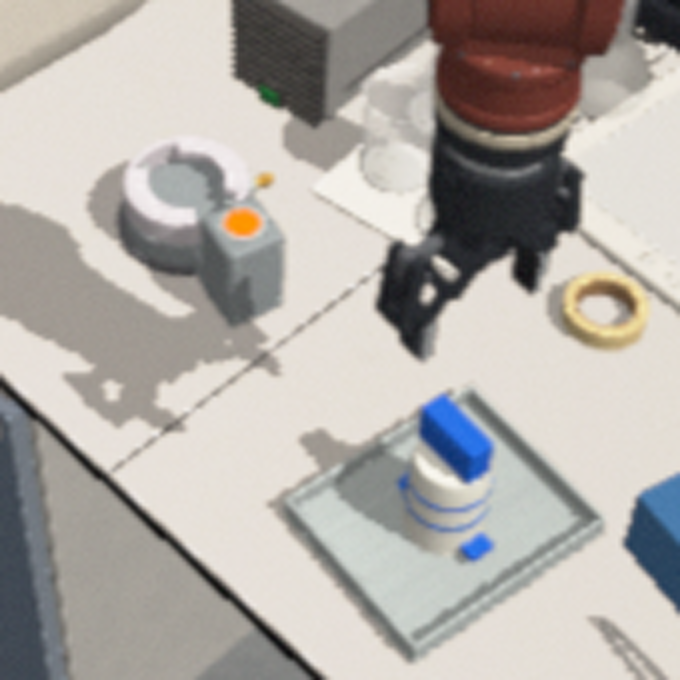

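Both views show the cartridge standing upright in the tray, at (190,160) in the side crop and (450,480) in the scene crop. The button is down, the tape roll and glassware look unmoved, and the gripper is clear. Handing in.

Run:
```python
from h import *
c=ctrl.capture("side");P=cloud(c);hsv=cv2.cvtColor(c["pixels"],cv2.COLOR_BGR2HSV)
m=(hsv[...,0]>100)&(hsv[...,0]<130)&(hsv[...,1]>120)&(P[...,2]>.118);m[:, :165]=0;m[:,205:]=0;m[:125]=0;m[160:]=0
print(m.sum(),np.median(P[m],0).round(4))
print(ctrl.close_job())
```

```text
116 [ 0.4831 -0.3703  0.1251]
the job is handed in; nothing more can be done
None
```

The spent cartridge is off its mount and standing upright in the steel tray. The job is handed in, with about 34 s of the 72 s used.

- **Button:** I pushed it down until it hit bottom at z ≈ 0.093 m, with a reaction of about 14 N. It stayed down.
- **Turn:** I turned the cartridge by its bar with the jaws closed on it. At about 103° anticlockwise the twist jumped from about 0.05 to 0.69 N·m, well under the 2.5 N·m limit, and I took that as the stop. I eased back about 1° and it lifted out freely.
- **Placing:** I lowered it into the tray until it touched at the expected height (about 6 N), then opened the gripper and backed away.

**Last checks:**
- The bar's top measured 0.125 m above the table, as it should for the cartridge standing on the tray floor, within 4 mm of the tray's centre.
- In the last pictures the mount is empty, and the tape roll and the glassware in view have not moved. The sample bottle was not in those crops, but the arm never went near it.
- Nothing failed. My height readings for the button and the tray rim came out 3 to 12 mm low against the stated sizes, because some pixel picks were rough. I used the stated heights there, and the contacts agreed with them.

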